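Dial the code on the medicine lock box

ROBOT

A 7-joint arm with a two-finger parallel gripper is mounted at the origin on the work surface. World frame = base frame: x ahead of the robot, y to its left, z up, the work surface at z = 0. Lengths are in m, angles in rad, forces in N, time in s.
With the tool pointing down it reaches from about 0.425 to 0.825 m from the base axis. Payload 3.6 kg.
Tool frame: the origin (TCP) lies midway between the tips of the shut fingers; the grasp point (between the pads) lies bot.grasp_offset behind it (bot.grasp_offset is the distance from the TCP to the grasp point, in m); z points along the fingers, y is the line along which they close (so a half turn about z gives the same grasp; the last joint's range is limited). The gripper opens to 93 mm and grips with 3 to 60 N. Pads are 15 mm wide; open, the fingers measure 128 mm over their backs; the gripper's body (75 mm by 188 mm) begins 65 mm behind the grasp point.
Start: joints at [1.087, 0.615, -0.013, 1.423, 0.008, 1.103, -0.04], TCP at [0.287, -0.583, 0.182] pointing down, gripper open.
Joint ranges: [-3.12, 3.12], [-0.3, 2.06], [-1.34, 1.32], [0.26, 2.42], [-1.36, 4.5], [0.01, 1.98], [-2.84, 2.84]. Speed limits (rad/s): [2.79, 2.79, 3.14, 3.14, 3.14, 3.14, 3.14].

INTERFACE

Orientations are given as a unit quaternion [x, y, z, w].
In Python, from bench import bot gives the robot as it stands. The module is installed in compiled form; this text tells all that it offers.
- The arm moves only by the tool apply_moves, never from a script. Its argument "commands" is a list that holds one entry, the list of rows, each a list of 7 numbers: the turn, a rotation vector about the world's x, y, z in units of 8 degrees (1.0 is 8 degrees), then the shift along the world's x, y, z in units of 30 mm (1.0 is 30 mm), then the opening, from 0 (shut) to 1 (fully open). In form: [[[wx, wy, wz, dx, dy, dz, fingers], ...]]. A call has 1 to 20 rows; each row shifts and turns the commanded pose from where the row before left it; what a row does not reach is not made up. A row lasts 1/8 s, in which the tool goes at most 62.5 mm and 10.7 degrees, less where a joint would pass 70% of its speed; a pose out of reach is approached as far as the arm can. A call is refused whole if a number of a shift passes 1 or a number of a turn 1, either way. A call with a gripper value outside its range is refused whole. The fingers move at their own pace and stop on an object; "newtons" is the grip in N (left out, the last holds). Time passes only in rows, so rows that do not move let the fingers close. It gives the time, the measured TCP pose, the force, the opening and the grip force at its end, in the units of the state.
- bot.observe(): the state, without advancing time (a new reading comes with each control period).
- bot.camera(name): name is "scene" or "top" or "wrist"; returns the picture (480x640x3 uint8, red, green, blue); there is no depth.
- bot.camera_model(name): a dict with "fx", "fy", "cx", "cy" (pixels), "origin" and "attitude" of the camera in the world. Camera axes: x right, y up, looking along -z (the intrinsics and any distortion apply to the point x, -y, -z); pixel columns grow to the right and rows downward; lengths in m; the calibration is good to about 2 mm. The wrist camera is an equidistant fisheye: a pixel r from the principal point sees the ray r / f radians off the axis. A picture is of the moment at which its call begins: read the wrist's pose just before it. camera_model takes no time and is no camera call; for the wrist camera it gives the pose at the moment of the call.
- bot.finish_job(): hands the job in; it is judged then, once.
The state is a dict: "t": time; "q": joint angles; "dq": joint speeds; "tau": joint torques, N m; "tcp_pos": TCP position; "tool_rot": TCP orientation; "force": force on the tool from outside, world axes, zero at the start; "wrist_torque": the same for the moment, N m; "grip_width": finger opening in m; "gripper_force": force on a finger pad.
Only numpy, scipy, OpenCV 4.12 (cv2) and the standard library are available. Lean on these libraries where they do the work, as an engineer would, in place of code of your own. Each camera call takes 0.05 s, during which the arm holds its last target. There are 200 camera calls.

TASK

Open the medicine box that stands on the worktop: roll its three number wheels so that they read 4-7-2 from left to right as seen from the front, each clicked home on its digit, then slide the catch all the way to the right so that the lid springs up. Work gently, as you would with a small lock: do not press hard on the wheels or force the catch, and leave the things round the box where they stand. Then take your hand away.

Things in the scene. Friction and masses are not known exactly. Their poses are not given: they have to be found in the camera images.
- lockbox: White steel lock box fixed to the worktop, 240 mm deep (x), 300 wide (y). Origin: centre of its underside; x runs from its front (towards the robot) to its back, y to its left, z up (these points share its axes). Front 95 mm: level aluminium deck at z 100 mm with three wheels left, a catch right; behind it the flush lid. More than 20 N on any part damages it.
- wheel_left_top (a point): Fixed point on the box at the very top of the left wheel: above its axle, mid-width, at rib-crest height, 17 mm above the deck (box frame x -72, y 105, z 117 mm). A wheel is a rigid black drum, radius 24 mm, 20 mm wide, axle along box y 28 mm below this point. Wheels stand 32 mm apart (12 mm between them, where dark cheeks rise 6 mm above the deck).
- wheel_mid_top (a point): The same point of the middle wheel (box frame y 73 mm). On each drum ten flat-sided ribs lie across, every 36 degrees, 5 mm wide, crests at radius 28 mm (4 mm proud). White numerals 0 to 9, 8 mm high, stand half-way between ribs; when clicked home the numeral read is uppermost, in line with the white index lines on the cheeks, and ribs lie 18 degrees before and behind the top.
- wheel_right_top (a point): The same point of the right wheel (box frame y 41 mm). In each wheel a sprung roller clicks every 36 degrees: it holds the wheel on its digit, takes 3 to 4 N along the rim to leave it, and past half-way snaps the wheel on into the next. Push a rib with the fingertips' edge; once it clicks lift off, for the rib behind comes up under them and pushing on jams it.
- wheel_left (a joint): Angle of the left wheel in rad, endless: 0 when it reads 0, 0.6283 (36 degrees) more per digit; reading = value / 0.6283 modulo 10. It grows when the top is rolled away from the front (box +x), falls when rolled towards the front. To read 4: 2.513.
- wheel_mid (a joint): The same for the middle wheel. To read 7: 4.398.
- wheel_right (a joint): The same for the right wheel. To read 2: 1.257. A whole turn (6.283) more or less reads the same on any wheel.
- catch_top (a point): Centre of the top of the catch, a ribbed steel block on the deck right of the wheels, 24 mm (x) by 16 mm (y), top 15.8 mm above the deck. Locked it lies at box frame x -72, y -45 mm; it slides right (box -y) by 15 mm to a stop. Nothing on the deck within 60 mm to its left; the lid's front edge is 35 mm behind its back.
- catch (a joint): Travel of the catch in m: 0 locked, 0.015 fully right. About 3 N of friction; stays where left. Unless all three wheels are on the code it stops at 0.002 to 0.003.
- lid (a joint): Angle of the sprung lid in rad, hinged at the back of the box: 0 shut, 0.3 up. It springs up by itself when the catch passes 0.012; its front edge then rises 43 mm.
- mug: Bystander: white mug, 80 mm wide, 92 mm high. Origin: centre of its underside.
- pill_jar: Bystander: white jar, 48 mm wide, 78 mm high. Origin: centre of its underside.
- coffee_jar: Bystander: brown glass jar, 74 mm wide, 115 mm high. Origin: centre of its underside.
- salt_shaker: Bystander: bright steel shaker, 38 mm wide, 69 mm high. Origin: centre of its underside.
- pepper_shaker: Bystander: dark steel shaker, 38 mm wide, 69 mm high. Origin: centre of its underside.
- sugar_bowl: Bystander: white bowl, 90 mm wide, 55 mm high. Origin: centre of its underside.
- spoon: Bystander: steel spoon, 150 mm long, lying in front of the box.

How it is judged:
On the way:
1. all three wheels stand clicked home on 4-7-2 while the catch is still locked (value of joint catch below 0.005 m and (value of joint wheel_left between 2.393 and 2.633 rad or value of joint wheel_left between 8.676 and 8.916 rad or value of joint wheel_left between -3.89 and -3.65 rad) and (value of joint wheel_mid between 4.278 and 4.518 rad or value of joint wheel_mid between 10.561 and 10.801 rad or value of joint wheel_mid between -2.005 and -1.765 rad) and (value of joint wheel_right between 1.137 and 1.377 rad or value of joint wheel_right between 7.42 and 7.66 rad or value of joint wheel_right between -5.146 and -4.906 rad)), for 0.1 s.
At the end, for the whole second after the job is handed in: Wheels still and within 0.12 rad of 4-7-2 (whole turns do not matter), catch beyond 0.0125 of its 0.015 m, lid sprung up past 0.2 rad and at rest; never more than 20 N on the box, no bystander shifted by more than 30 mm ((value of joint wheel_left between 2.393 and 2.633 rad or value of joint wheel_left between 8.676 and 8.916 rad or value of joint wheel_left between -3.89 and -3.65 rad) and (value of joint wheel_mid between 4.278 and 4.518 rad or value of joint wheel_mid between 10.561 and 10.801 rad or value of joint wheel_mid between -2.005 and -1.765 rad) and (value of joint wheel_right between 1.137 and 1.377 rad or value of joint wheel_right between 7.42 and 7.66 rad or value of joint wheel_right between -5.146 and -4.906 rad) and value of joint catch above 0.0125 m and value of joint lid above 0.2 rad and velocity of joint wheel_left between -0.1 and 0.1 rad/s and velocity of joint wheel_mid between -0.1 and 0.1 rad/s and velocity of joint wheel_right between -0.1 and 0.1 rad/s and velocity of joint lid between -0.1 and 0.1 rad/s and velocity of joint catch between -0.005 and 0.005 m/s); the robot touches nothing.
It fails at once if the robot presses on the box or a part of it with more than 20 N (contact force between lockbox and the fingers above 20 N or contact force between lockbox and the arm above 20 N).
It fails at once if a bystander is shifted by more than 30 mm (distance of any of mug, pill_jar, coffee_jar, salt_shaker, pepper_shaker, sugar_bowl, spoon from where it was at the start of the episode above 0.03 m).
It also fails if it takes over 69 s, if anything falls off the work surface, if the arm or the gripper's body presses on something with over 40 N, if the wrist force passes 120 N, or if a joint passes its speed limit or range.

## Working session

There is one attempt and no reset: what is moved stays moved. The work goes in short steps, Python scripts to look and compute and a tool call to move; the robot and the scene stay as the last step left them, time stands still between calls to the robot, and variables do not carry over. Pictures are saved under pics/ and viewed, at most 10 in all, crops included, and the job is handed in when it is done.

Besides the shell and the picture viewer there is one more tool, called after ">>>" as a command line: name --argument value ..., lists and objects as JSON in quotes. apply_moves: Moves the arm, as the interface text tells. Its arguments: {"type":"object","properties":{"commands":{"type":"array","items":{"type":"array","items":{"type":"array","items":{"type":"number"}}}},"newtons":{"type":"number"}},"required":["commands"]}

```bash
mkdir -p pics; cat > h.py <<'E'
import numpy as np,cv2
from bench import bot
from scipy.spatial.transform import Rotation as R
def att(m):
    a=np.array(m["attitude"],float)
    return a if a.shape==(3,3) else R.from_quat(a).as_matrix()
def ray(m,u,v,fish=False):
    x=(u-m["cx"])/m["fx"];y=(v-m["cy"])/m["fy"]
    if fish:
        r=np.hypot(x,y);s=np.sin(r)/max(r,1e-9);d=np.array([x*s,-y*s,-np.cos(r)])
    else: d=np.array([x,-y,-1.])
    d=att(m)@d;return np.array(m["origin"]),d/np.linalg.norm(d)
def proj(m,p,fish=False):
    c=att(m).T@(np.array(p)-np.array(m["origin"]));x,y,z=c[0],-c[1],-c[2]
    if fish:
        r=np.hypot(x,y);t=np.arctan2(r,z);return m["cx"]+m["fx"]*t*x/r,m["cy"]+m["fy"]*t*y/r
    return m["cx"]+m["fx"]*x/z,m["cy"]+m["fy"]*y/z
def atz(m,u,v,z,fish=False):
    o,d=ray(m,u,v,fish);return o+d*(z-o[2])/d[2]
def snap(name,fn,crop=None,scale=1):
    im=bot.camera(name)[:,:,::-1]
    cv2.imwrite("pics/raw_"+fn,im)
    if crop: im=im[crop[1]:crop[3],crop[0]:crop[2]]
    cv2.imwrite("pics/"+fn,cv2.resize(im,None,fx=scale,fy=scale,interpolation=cv2.INTER_CUBIC))
E
python3 - <<'E'
from h import *
for n in("scene","top","wrist"):
    m=bot.camera_model(n);print(n,m)
s=bot.observe();print(s,bot.grasp_offset)
snap("top","top.png");snap("scene","scene.png")
a=cv2.imread("pics/top.png");b=cv2.imread("pics/scene.png")
E
```

```text
scene {'fx': 471.6883579312743, 'fy': 471.6883579312743, 'cx': 316.7291081431548, 'cy': 238.92808116918607, 'origin': array([0.9160096 , 0.5397921 , 0.88729553]), 'attitude': array([0.09022826, 0.30488895, 0.91146259, 0.26103168])}
top {'fx': 463.8766658129137, 'fy': 463.8766658129137, 'cx': 324.75647047012217, 'cy': 244.15858036062843, 'origin': array([0.46480538, 0.02175542, 0.96682566]), 'attitude': array([-0.04123373,  0.04021011,  0.70638828, -0.70547752])}
wrist {'fx': 371.64829954431775, 'fy': 371.64829954431775, 'cx': 316.49945422642656, 'cy': 244.66577000808806, 'origin': array([ 0.36209748, -0.54564657,  0.38299654]), 'attitude': array([-0.12659834,  0.08078456, -0.52209594,  0.83956092])}
{'t': 0.0, 'q': array([ 1.08649824,  0.61589549, -0.0126284 ,  1.42489846,  0.0081119 ,
        1.10342105, -0.04039192]), 'dq': array([ 0.00029851, -0.00158208,  0.00053476, -0.00038827, -0.00105402,
       -0.00055055,  0.00173468]), 'tau': array([ 1.07517564e-03, -4.58932257e+01,  2.08976758e-01, -1.65743834e+01,
       -6.12040143e-02,  2.04685796e-02,  2.05088268e-04]), 'tcp_pos': array([ 0.2868955 , -0.58225834,  0.18049684]), 'tool_rot': array([ 9.73905803e-01,  2.26948966e-01, -3.11884819e-04, -1.24760628e-03]), 'force': array([ 0.29088068,  0.60167365, -0.41117894]), 'wrist_torque': array([-3.65795043e-05, -1.07438465e-03, -1.65001424e-02]), 'gripper_force': 0.0, 'grip_width': 0.0928808030553055} 0.0188
```

View pics/top.png

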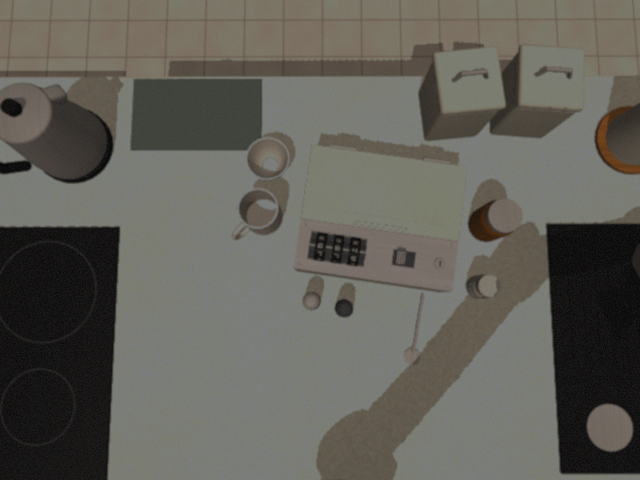

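View pics/scene.png

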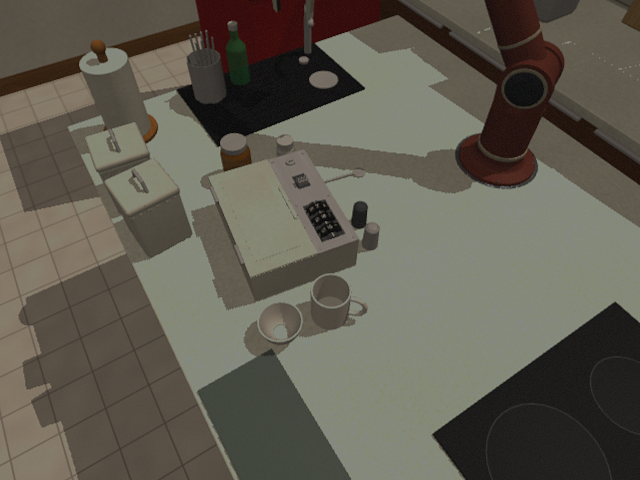

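The top view shows the box with its wheels at about (320,246), (338,250) and (355,252) and the catch at about (403,257). The shakers stand in front at (312,300) and (344,308). The scene view agrees. Next I fit the box pose.

```bash
cat >> h.py <<'E'
def fit(px,z,model):
    m=bot.camera_model("top");W=np.array([atz(m,u,v,z)[:2] for u,v in px]);L=np.array(model)
    a=(L-L.mean(0));b=W-W.mean(0);th=np.arctan2((a[:,0]*b[:,1]-a[:,1]*b[:,0]).sum(),(a*b).sum())
    c,s=np.cos(th),np.sin(th);Rm=np.array([[c,-s],[s,c]]);t=W.mean(0)-Rm@L.mean(0)
    return th,t,(W-(L@Rm.T+t))
def b2w(th,t,p):
    c,s=np.cos(th),np.sin(th);return np.array([c*p[0]-s*p[1]+t[0],s*p[0]+c*p[1]+t[1],p[2]])
E
python3 - <<'E'
from h import *
th,t,res=fit([(296,272),(311,147),(467,165),(451,290)],.1,[(-.12,.15),(.12,.15),(.12,-.15),(-.12,-.15)])
print(th,t,res*1000)
m=bot.camera_model("scene");mt=bot.camera_model("top")
for n,p in dict(l=(-.072,.105,.117),m=(-.072,.073,.117),r=(-.072,.041,.117),c=(-.072,-.045,.1158)).items():
    w=b2w(th,t,p);print(n,w,proj(m,w),proj(mt,w))
s=bot.observe();w=bot.camera_model("wrist")
Rt=R.from_quat(s["tool_rot"]).as_matrix();print(Rt);print("cam in tool",Rt.T@(w["origin"]-s["tcp_pos"]),Rt.T@att(w))
a=cv2.imread("pics/top.png")[215:305,285:465];b=cv2.imread("pics/scene.png")[150:255,270:370]
a=cv2.resize(a,(720,360),interpolation=cv2.INTER_CUBIC)
cv2.imwrite("pics/c1.png",np.clip(a*1.5,0,255))
E
```

```text
-0.12565718395974376 [ 0.61581446 -0.08393204] [[-2.70365203 -3.18308408]
 [ 0.08448895 -0.5990247 ]
 [ 1.5505782  -2.28426734]
 [ 1.06858488  6.06637611]]
l [0.55754145 0.02926362 0.117     ] (np.float64(330.38688633370015), np.float64(223.45421674653133)) (np.float64(321.3224184050482), np.float64(247.20176822547933))
m [ 0.553531   -0.00248408  0.117     ] (np.float64(323.8524117513298), np.float64(212.85957908360572)) (np.float64(338.5605189508318), np.float64(249.3430121977314))
r [ 0.54952054 -0.03423178  0.117     ] (np.float64(317.5403631133448), np.float64(202.62557061249848)) (np.float64(355.81899725209325), np.float64(251.48678740861794))
c [ 0.53874244 -0.11955371  0.1158    ] (np.float64(301.6054924296599), np.float64(177.14578756419547)) (np.float64(402.1951214564191), np.float64(257.3174432832614))
[[ 8.96999665e-01  4.42030002e-01 -1.03789567e-03]
 [ 4.42031220e-01 -8.96997355e-01  2.03609290e-03]
 [-3.09755269e-05 -2.28515694e-03 -9.99997389e-01]]
cam in tool [ 8.36401149e-02 -1.31539329e-04 -2.02508317e-01] [[-2.81081422e-04  9.54911255e-01  2.96891254e-01]
 [ 9.99999542e-01 -3.15621677e-06  9.56899861e-04]
 [ 9.14691500e-04  2.96891387e-01 -9.54910817e-01]][ WARN:0@0.496] global loadsave.cpp:1063 imwrite_ Unsupported depth image for selected encoder is fallbacked to CV_8U.
```

View pics/c1.png

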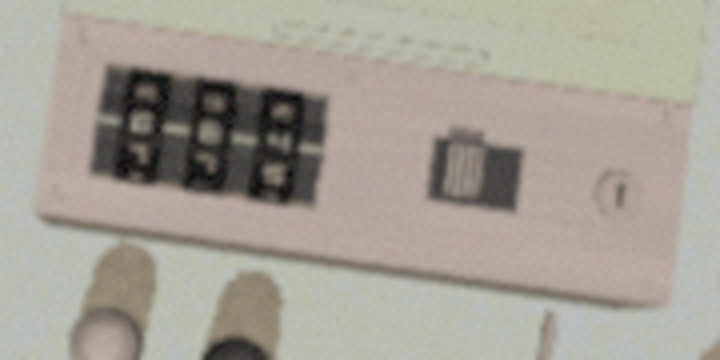

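The box yaw is about -7.2° and the residuals are small. From the crop, the wheels' top points and the catch agree with the prediction to within 3 mm. I move to a close look.

>>> apply_moves --commands '[[[0,0,-0.22,0.3,0.95,-0.05,0],[0,0,-0.22,0.3,0.95,-0.05,0],[0,0,-0.22,0.3,0.95,-0.05,0],[0,0,-0.22,0.3,0.95,-0.05,0],[0,0,-0.22,0.3,0.95,-0.05,0],[0,0,-0.22,0.3,0.95,-0.05,0],[0,0,-0.22,0.3,0.95,-0.05,0],[0,0,-0.22,0.3,0.95,-0.05,0],[0,0,-0.22,0.3,0.95,-0.05,0],[0,0,-0.22,0.3,0.95,-0.05,0],[0,0,-0.22,0.3,0.95,-0.05,0],[0,0,-0.22,0.3,0.95,-0.05,0],[0,0,-0.22,0.3,0.95,-0.05,0],[0,0,-0.22,0.3,0.95,-0.05,0],[0,0,-0.22,0.3,0.95,-0.05,0],[0,0,-0.22,0.3,0.95,-0.05,0],[0,0,-0.22,0.3,0.95,-0.05,0],[0,0,-0.22,0.3,0.95,-0.05,0],[0,0,-0.22,0.3,0.95,-0.05,0],[0,0,0,0,0,0,0]]]'

```text
t: 2.6
tcp_pos: [0.4585, -0.039, 0.1528]
tool_rot: [0.998, -0.06, -0.0, -0.001]
force: [0.4, -0.9, -0.3]
grip_width: 0.0007
gripper_force: 0.0
```

```bash
python3 - <<'E'
from h import *
s=bot.observe();m=bot.camera_model("wrist");print(s["t"],s["tcp_pos"],R.from_quat(s["tool_rot"]).as_matrix()[:,0],s["force"])
np.save("m1.npy",m,allow_pickle=True)
im=bot.camera("wrist")[:,:,::-1];cv2.imwrite("pics/raw_w1.png",im)
for p in [(.5575,.029,.117),(.5535,-.0025,.117),(.5495,-.034,.117),(.5387,-.1195,.1158)]: print(proj(m,p,True))
u,v=map(int,proj(m,(.55,-.04,.11),True))
print(u,v)
x0,y0=max(0,u-200),max(0,v-150)
c=im[y0:y0+300,x0:x0+400];print(x0,y0,c.shape)
cv2.imwrite("pics/w1.png",np.clip(cv2.resize(c,None,fx=2,fy=2,interpolation=cv2.INTER_CUBIC)*1.5,0,255).astype(np.uint8))
E
```

```text
2.6 [ 0.45847753 -0.03896833  0.15276493] [ 9.92769873e-01 -1.20030901e-01 -7.50310303e-04] [ 0.36188142 -0.94303036 -0.33264758]
(np.float64(195.80138330385176), np.float64(126.31442118042283))
(np.float64(242.7997285341358), np.float64(123.91740430131503))
(np.float64(292.2708688945656), np.float64(122.79204559816368))
(np.float64(425.433235690939), np.float64(126.7580524245127))
302 121
102 0 (300, 400, 3)
```

View pics/w1.png

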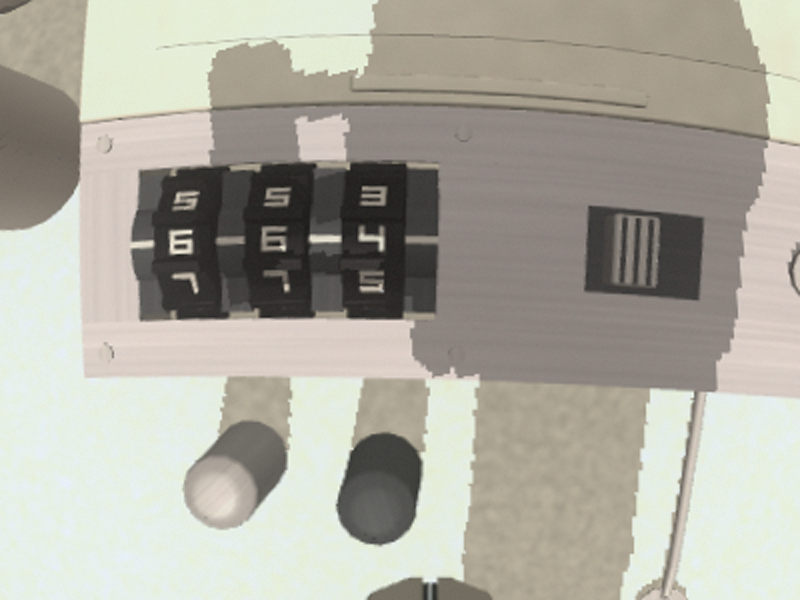

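The wheels read 6-6-4, so the rolls needed are left −2, mid +1 and right −2. Numerals are at full-image px (192,121), (237,120) and (287.5,120), with the catch at (420,125). I triangulate these against the top view.

```bash
python3 - <<'E'
from h import *
m=np.load("m1.npy",allow_pickle=True).item();t=bot.camera_model("top")
W=[(192,121),(237,120),(287.5,120),(420,125)]
T=[(321.2,245.7),(338,248.2),(355.3,250),(401.2,256.7)]
P=[]
for w,tt,z in zip(W,T,[.113]*3+[.1158]):
    o1,d1=ray(m,*w,True);o2,d2=ray(t,*tt)
    s=np.linalg.lstsq(np.c_[d1,-d2],o2-o1,rcond=None)[0]
    a,b=o1+s[0]*d1,o2+s[1]*d2
    P.append(atz(m,*w,z,True));print((a+b)/2,np.linalg.norm(a-b),"wrist@z",P[-1],"top@z",atz(t,*tt,z))
P=np.array(P);d=P[0]-P[3];print("yaw",np.arctan2(d[1],d[0])-np.pi/2,np.linalg.norm(d),[np.linalg.norm(P[i]-P[i+1]) for i in range(3)])
E
```

```text
[0.56047402 0.02950454 0.1215015 ] 0.0013032600425773528 wrist@z [0.56183706 0.03244497 0.113     ] top@z [0.56077633 0.02952472 0.113     ]
[ 0.55539625 -0.00109391  0.12588442] 0.0014080283498129128 wrist@z [0.55690625 0.0017479  0.113     ] top@z [ 0.55607708 -0.00157055  0.113     ]
[ 0.55096362 -0.03233749  0.13100201] 0.0002861215116406594 wrist@z [ 0.55186092 -0.03093616  0.113     ] top@z [ 0.55268448 -0.03355984  0.113     ]
[ 0.5404033  -0.11910705  0.10549961] 0.0010042498032327703 wrist@z [ 0.54008406 -0.11589271  0.1158    ] top@z [ 0.53988518 -0.11774579  0.1158    ]
yaw -0.14560729480692425 0.14995032631053246 [np.float64(0.031090566742408413), np.float64(0.03307117705117352), np.float64(0.08581462499459169)]
```

Both views agree to within about 3 mm. I approach the middle wheel first, in front of its front rib.

>>> apply_moves --commands '[[[0,0,-0.1,0.63,0.35,-0.15,0],[0,0,0,0.63,0.35,-0.15,0],[0,0,0,0.63,0.35,-0.15,0],[0,0,0,0.63,0.35,-0.15,0],[0,0,0,0,0,-0.3,0],[0,0,0,0,0,-0.35,0],[0,0,0,0,0,0,0]]]'

```text
t: 3.52
tcp_pos: [0.5319, -0.0008, 0.1145]
tool_rot: [0.998, -0.071, -0.002, 0.0]
force: [-0.4, -0.1, 0.1]
grip_width: 0.0003
gripper_force: 0.0
```

```bash
python3 - <<'E'
from h import *
s=bot.observe();m=bot.camera_model("wrist");print(s["t"],s["tcp_pos"],s["force"])
np.save("m2.npy",m,allow_pickle=True)
im=bot.camera("wrist")[:,:,::-1];cv2.imwrite("pics/raw_w2.png",im)
u,v=map(int,proj(m,s["tcp_pos"],True));print(u,v)
x0,y0=max(0,u-200),max(0,v-200);c=im[y0:y0+300,x0:x0+400];print(x0,y0)
cv2.imwrite("pics/w2.png",np.clip(cv2.resize(c,None,fx=2,fy=2,interpolation=cv2.INTER_CUBIC)*1.7,0,255).astype(np.uint8))
E
```

```text
3.525 [ 0.53191106 -0.00078053  0.1145402 ] [-0.41044868 -0.0964337   0.11694195]
317 277
117 77
```

View pics/w2.png

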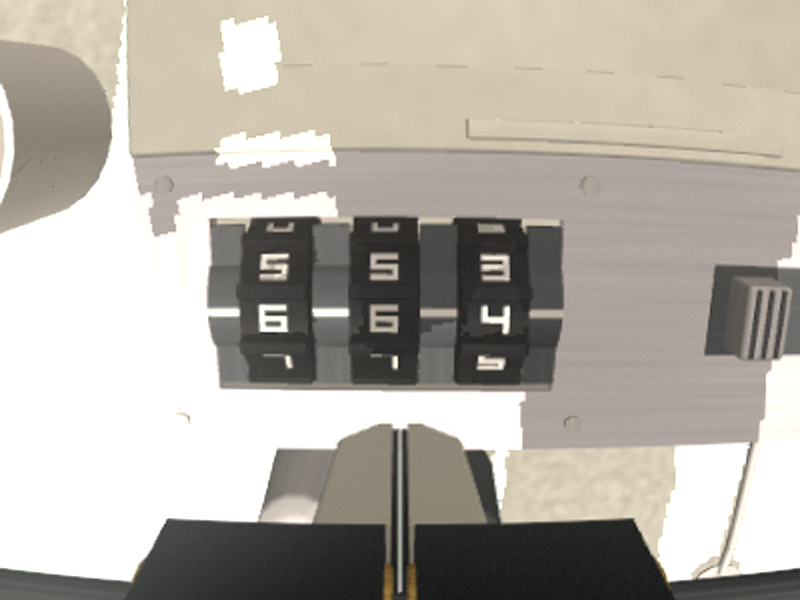

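Fingers are in front of the middle wheel (numeral 6 at crop (384,318)) and sit about 5 mm too far right. The tip edge isn't clear because the crop is saturated, so I check it without gain.

```bash
python3 - <<'E'
from h import *
m=np.load("m2.npy",allow_pickle=True).item()
for u,v in [(253.5,236),(309,236),(364.5,236)]: print(atz(m,u,v,.113,True))
print(atz(m,500,237,.1158,True))
im=cv2.imread("pics/raw_w2.png")[225:325,257:377]
cv2.imwrite("pics/w2b.png",cv2.resize(im,None,fx=5,fy=5,interpolation=cv2.INTER_CUBIC))
s=bot.observe();Rt=R.from_quat(s["tool_rot"]).as_matrix()
for o in [(.0075,0,0),(-.0075,0,0),(0.0075,0.0175,0),(.0075,0,-.03)]: print(o,proj(m,s["tcp_pos"]+Rt@np.array(o),True))
E
```

```text
[0.56205454 0.03214854 0.113     ]
[5.57488044e-01 4.49384105e-04 1.13000000e-01]
[ 0.5530257  -0.03106703  0.113     ]
[ 0.54162157 -0.11536443  0.1158    ]
(0.0075, 0, 0) (np.float64(316.7799321986374), np.float64(265.07375969569193))
(-0.0075, 0, 0) (np.float64(316.787385532967), np.float64(288.6935833213954))
(0.0075, 0.0175, 0) (np.float64(346.9188609142433), np.float64(265.02270031509886))
(0.0075, 0, -0.03) (np.float64(316.7636998704969), np.float64(285.9422782961053))
```

View pics/w2b.png

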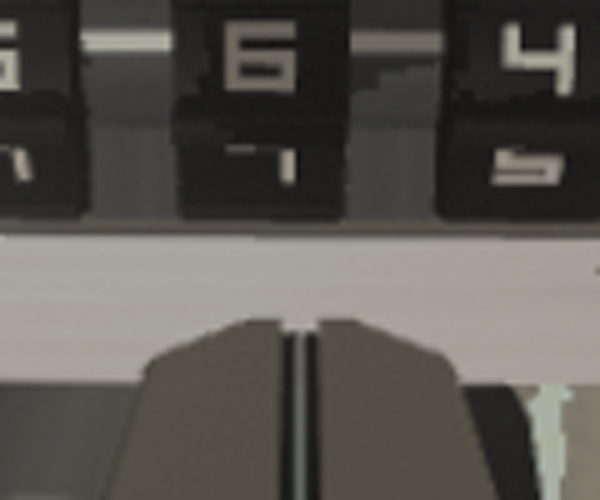

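>>> apply_moves --commands '[[[0,0,0,0,0.15,0,0],[0,0,0,0,0,-0.1,0],[0,0,0,0.1,-0.013,0,0],[0,0,0,0.1,-0.013,0,0],[0,0,0,0,0,0,0]]]'

```text
t: 4.2
tcp_pos: [0.5403, 0.004, 0.1127]
tool_rot: [0.998, -0.07, 0.0, 0.0]
force: [-1.0, 0.4, 0.2]
grip_width: 0.0004
gripper_force: 0.0
```

>>> apply_moves --commands '[[[0,0,0,0.07,-0.01,0,0],[0,0,0,0.07,-0.01,0,0],[0,0,0,0,0,0,0]]]'

```text
t: 4.58
tcp_pos: [0.5443, 0.0035, 0.1126]
tool_rot: [0.998, -0.07, 0.0, -0.0]
force: [-0.2, 0.7, 0.9]
grip_width: 0.0004
gripper_force: 0.0
```

>>> apply_moves --commands '[[[0,0,0,0.07,-0.01,0,0],[0,0,0,0.05,-0.007,0,0],[0,0,0,0,0,0,0]]]'

```text
t: 4.95
tcp_pos: [0.5478, 0.0031, 0.1126]
tool_rot: [0.998, -0.07, 0.0, -0.0]
force: [0.3, 0.3, -0.2]
grip_width: 0.0001
gripper_force: 0.0
```

```bash
python3 - <<'E'
from h import *
s=bot.observe();m=bot.camera_model("wrist");print(s["t"],s["tcp_pos"],s["force"])
im=bot.camera("wrist")[:,:,::-1];cv2.imwrite("pics/raw_w3.png",im)
c=im[205:325,237:397]
cv2.imwrite("pics/w3.png",cv2.resize(c,None,fx=4,fy=4,interpolation=cv2.INTER_CUBIC))
E
```

```text
4.95 [0.54782978 0.00306429 0.1126386 ] [ 0.31775161  0.29424405 -0.22814355]
```

View pics/w3.png

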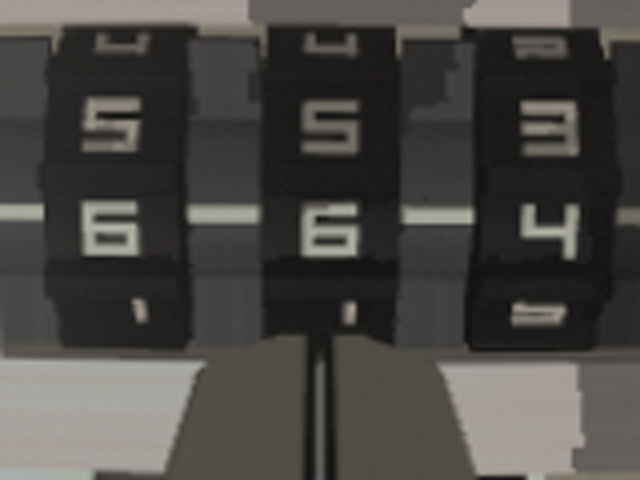

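Fingers are now just in front of the middle wheel's front rib (tip edge at crop v≈335, numeral at v≈228), and nothing has moved. The actual tip edge sits about 7 mm behind the TCP in x, so I advance further.

>>> apply_moves --commands '[[[0,0,0,0.1,-0.013,0,0],[0,0,0,0.08,-0.012,0,0],[0,0,0,0,0,0,0]]]'

```text
t: 5.38
tcp_pos: [0.5533, 0.0023, 0.1126]
tool_rot: [0.998, -0.07, 0.0, -0.0]
force: [-0.6, 1.0, 0.7]
grip_width: 0.0005
gripper_force: 0.0
```

>>> apply_moves --commands '[[[0,0,0,0.07,-0.015,0,0],[0,0,0,0,0,0,0]]]'

```text
t: 5.62
tcp_pos: [0.5554, 0.0018, 0.1126]
tool_rot: [0.998, -0.07, 0.0, 0.0]
force: [-0.8, 0.1, -0.6]
grip_width: 0.0001
gripper_force: 0.0
```

>>> apply_moves --commands '[[[0,0,0,0.05,-0.01,0.01,0],[0,0,0,0,0,0,0]]]'

```text
t: 5.88
tcp_pos: [0.5568, 0.0016, 0.113]
tool_rot: [0.998, -0.07, 0.0, -0.0]
force: [-0.1, 0.1, -0.1]
grip_width: 0.0007
gripper_force: 0.0
```

>>> apply_moves --commands '[[[0,0,0,0.05,-0.01,0.01,0],[0,0,0,0,0,0,0]]]'

```text
t: 6.12
tcp_pos: [0.5583, 0.0013, 0.1133]
tool_rot: [0.998, -0.07, 0.0, -0.0]
force: [-0.3, -0.3, 0.8]
grip_width: 0.0005
gripper_force: 0.0
```

>>> apply_moves --commands '[[[0,0,0,0.05,-0.01,0.01,0],[0,0,0,0,0,0,0]]]'

```text
t: 6.38
tcp_pos: [0.5599, 0.0009, 0.1136]
tool_rot: [0.998, -0.07, 0.0, -0.0]
force: [-0.6, -0.8, 0.4]
grip_width: 0.0007
gripper_force: 0.0
```

>>> apply_moves --commands '[[[0,0,0,0.05,-0.01,0.01,0],[0,0,0,0,0,0,0]]]'

```text
t: 6.62
tcp_pos: [0.5613, 0.0006, 0.1139]
tool_rot: [0.998, -0.07, 0.0, -0.0]
force: [-0.5, -0.6, -0.3]
grip_width: 0.0001
gripper_force: 0.0
```

```bash
python3 - <<'E'
from h import *
s=bot.observe();m=bot.camera_model("wrist");print(s["t"],s["tcp_pos"],s["force"])
im=bot.camera("wrist")[:,:,::-1];cv2.imwrite("pics/raw_w4.png",im)
sc=bot.camera("scene")[:,:,::-1];cv2.imwrite("pics/raw_s4.png",sc)
c=cv2.resize(im[205:325,237:397],None,fx=3.3,fy=3.3,interpolation=cv2.INTER_CUBIC)
d=cv2.resize(sc[150:250,270:370],(396,396),interpolation=cv2.INTER_CUBIC)[:,:264]
cv2.imwrite("pics/w4.png",np.clip(np.hstack([c,d])*1.2,0,255).astype(np.uint8))
print(proj(bot.camera_model("scene"),s["tcp_pos"]))
E
```

```text
6.625 [0.56133714 0.00064916 0.11386813] [-0.52650903 -0.63486138 -0.32441322]
(np.float64(321.53445579933845), np.float64(216.23861536393787))
```

View pics/w4.png

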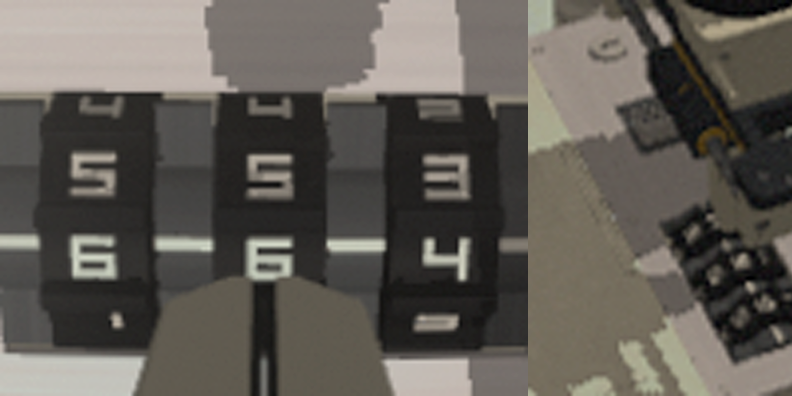

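The wrist view shows the finger covering the lower half of the "6" without touching it. The tip looks higher than the reported TCP, so I check its height in the scene view.

```bash
python3 - <<'E'
from h import *
s=bot.observe();m=bot.camera_model("scene");Rt=R.from_quat(s["tool_rot"]).as_matrix()
im=cv2.imread("pics/raw_s4.png")[180:240,280:360];k=9
c=np.clip(cv2.resize(im,None,fx=k,fy=k,interpolation=cv2.INTER_CUBIC)*1.5,0,255).astype(np.uint8)
for i,(a,h) in enumerate([(-.0075,0),(0,.017),(.0075,.034)]):
    col=[(0,0,255),(0,255,0),(255,0,0)][i]
    for y in(-.0064,.0064):
        u,v=proj(m,s["tcp_pos"]+Rt@np.array([a,y,-h]));cv2.circle(c,(int((u-279.5)*k),int((v-179.5)*k)),4,col,-1)
cv2.imwrite("pics/s5.png",c)
E
```

```text
(no output)
```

View pics/s5.png

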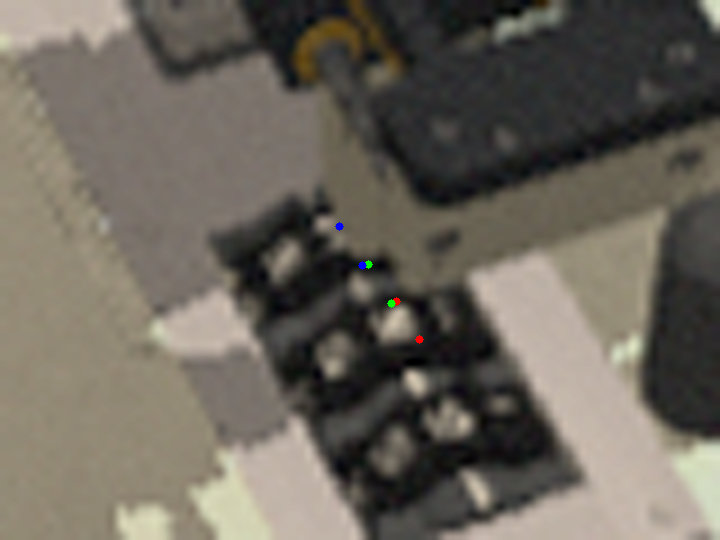

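The scene view shows the real tip edge near (345–395, 225–280), closest to the blue points. So the fingertips end about 30 mm above the reported TCP, centred in x. I confirm with a gentle touch on the free deck between wheels and catch.

>>> apply_moves --commands '[[[0,0,0,-0.11,-0.8,0,0],[0,0,0,-0.11,-0.8,0,0],[0,0,0,-0.11,-0.8,0,0],[0,0,0,0,0,-0.4,0],[0,0,0,0,0,-0.4,0],[0,0,0,0,0,-0.2,0],[0,0,0,0,0,0,0]]]'

```text
t: 7.6
tcp_pos: [0.5509, -0.0701, 0.0829]
tool_rot: [0.998, -0.069, -0.001, -0.0]
force: [0.5, -0.1, 0.3]
grip_width: 0.0007
gripper_force: 0.0
```

>>> apply_moves --commands '[[[0,0,0,0,0,-0.07,0],[0,0,0,0,0,0,0]]]'

```text
t: 7.85
tcp_pos: [0.5515, -0.0712, 0.0819]
tool_rot: [0.998, -0.07, 0.0, -0.0]
force: [-0.6, -0.1, -0.2]
grip_width: 0.0002
gripper_force: 0.0
```

>>> apply_moves --commands '[[[0,0,0,0,0,-0.05,0],[0,0,0,0,0,0,0]]]'

```text
t: 8.1
tcp_pos: [0.5513, -0.0713, 0.0803]
tool_rot: [0.998, -0.07, 0.0, -0.0]
force: [0.1, -0.4, 0.4]
grip_width: 0.0009
gripper_force: 0.0
```

>>> apply_moves --commands '[[[0,0,0,0,0,-0.1,0],[0,0,0,0,0,0,0]]]'

```text
t: 8.35
tcp_pos: [0.551, -0.0713, 0.077]
tool_rot: [0.998, -0.07, -0.0, -0.0]
force: [0.6, -0.2, -0.5]
grip_width: 0.0007
gripper_force: 0.0
```

>>> apply_moves --commands '[[[0,0,0,0,0,-0.07,0],[0,0,0,0,0,0,0]]]'

```text
t: 8.6
tcp_pos: [0.5511, -0.0713, 0.0749]
tool_rot: [0.998, -0.07, -0.0, -0.0]
force: [0.3, 0.9, 0.3]
grip_width: -0.0
gripper_force: 0.0
```

>>> apply_moves --commands '[[[0,0,0,0,0,-0.05,0],[0,0,0,0,0,0,0]]]'

```text
t: 8.85
tcp_pos: [0.5512, -0.0713, 0.0735]
tool_rot: [0.998, -0.07, -0.0, -0.0]
force: [-0.2, -0.2, -0.2]
grip_width: 0.0003
gripper_force: 0.0
```

>>> apply_moves --commands '[[[0,0,0,0,0,-0.05,0],[0,0,0,0,0,0,0]]]'

```text
t: 9.1
tcp_pos: [0.5512, -0.0713, 0.072]
tool_rot: [0.998, -0.07, -0.0, -0.0]
force: [0.5, 0.8, -0.4]
grip_width: 0.0005
gripper_force: 0.0
```

>>> apply_moves --commands '[[[0,0,0,0,0,-0.04,0],[0,0,0,0,0,0,0]]]'

```text
t: 9.35
tcp_pos: [0.5512, -0.0713, 0.0708]
tool_rot: [0.998, -0.07, -0.0, -0.0]
force: [0.3, -0.8, 0.2]
grip_width: 0.0006
gripper_force: 0.0
```

>>> apply_moves --commands '[[[0,0,0,0,0,-0.04,0],[0,0,0,0,0,0,0]]]'

```text
t: 9.6
tcp_pos: [0.5512, -0.0713, 0.0696]
tool_rot: [0.998, -0.07, -0.0, -0.0]
force: [0.5, -0.2, -0.4]
grip_width: 0.0006
gripper_force: 0.0
```

>>> apply_moves --commands '[[[0,0,0,0,0,-0.04,0],[0,0,0,0,0,0,0]]]'

```text
t: 9.85
tcp_pos: [0.5512, -0.0713, 0.0684]
tool_rot: [0.998, -0.07, -0.0, -0.0]
force: [-0.5, 0.5, 0.3]
grip_width: 0.0004
gripper_force: 0.0
```

>>> apply_moves --commands '[[[0,0,0,0,0,-0.04,0],[0,0,0,0,0,0,0]]]'

```text
t: 10.1
tcp_pos: [0.5512, -0.0713, 0.0672]
tool_rot: [0.998, -0.07, -0.0, -0.0]
force: [-0.2, 1.5, -0.4]
grip_width: 0.0007
gripper_force: 0.0
```

>>> apply_moves --commands '[[[0,0,0,0,0,-0.04,0],[0,0,0,0,0,0,0]]]'

```text
t: 10.35
tcp_pos: [0.5512, -0.0713, 0.066]
tool_rot: [0.998, -0.07, -0.0, -0.0]
force: [-1.2, 0.0, 0.2]
grip_width: 0.0007
gripper_force: 0.0
```

```bash
python3 - <<'E'
from h import *
s=bot.observe();print(s["tcp_pos"],s["force"])
m=bot.camera_model("wrist")
im=bot.camera("wrist")[:,:,::-1];cv2.imwrite("pics/raw_w6.png",im)
# brightness columns: finger tip edge vs its shadow/deck; print grey profile along slit-side column
for u in (311,323): print(cv2.cvtColor(im,cv2.COLOR_BGR2GRAY)[262:310,u])
E
```

```text
[ 0.55117049 -0.07129248  0.06601044] [-1.21542464  0.03224317  0.21987736]
[103 105 106 105 105 105 105 105 103 102 103 104 105 106 105 106 106 105
 104 104 104 103 102 102 102 102  97  85  84  84  84  84  84  84  85  83
  84  83  84  83  83  83  84  83  84  84  83  83]
[104 104 105 104 104 104 105 104 103 103 103 105 105 105 106 107 106 106
 104 104 103 103 101 102 102 101  96  84  83  83  84  84  83  84  83  84
  84  83  82  83  84  83  82  82  83  82  83  83]
```

>>> apply_moves --commands '[[[0,0,0,0,0,-0.04,0],[0,0,0,0,0,0,0]]]'

```text
t: 10.65
tcp_pos: [0.5512, -0.0713, 0.0648]
tool_rot: [0.998, -0.07, -0.0, -0.0]
force: [-0.3, -0.6, 0.4]
grip_width: 0.0002
gripper_force: 0.0
```

>>> apply_moves --commands '[[[0,0,0,0,0,-0.03,0],[0,0,0,0,0,0,0]]]'

```text
t: 10.9
tcp_pos: [0.5512, -0.0713, 0.0639]
tool_rot: [0.998, -0.07, -0.0, -0.0]
force: [0.3, -0.2, 0.5]
grip_width: 0.0003
gripper_force: 0.0
```

>>> apply_moves --commands '[[[0,0,0,0,0,-0.03,0],[0,0,0,0,0,0,0]]]'

```text
t: 11.15
tcp_pos: [0.5514, -0.0713, 0.0634]
tool_rot: [0.998, -0.07, 0.0, -0.0]
force: [0.0, -0.6, 2.0]
grip_width: 0.0005
gripper_force: 1.1
```

>>> apply_moves --commands '[[[0,0,0,0,0,-0.03,0],[0,0,0,0,0,0,0]]]'

```text
t: 11.4
tcp_pos: [0.5514, -0.0713, 0.0634]
tool_rot: [0.998, -0.07, 0.0, -0.0]
force: [-2.2, -1.2, 7.5]
grip_width: 0.0002
gripper_force: 3.9
```

Contact found at TCP z = 0.0634, so the tips are 36.6 mm above the TCP (deck at 0.100). Now I work with that offset: lift, go in front of the middle wheel, and lower to tip 12.5 mm above the deck.

>>> apply_moves --commands '[[[0,0,0,0,0,0.4,0],[0,0,0,0,0,0.45,0],[0,0,0,-0.14,0.63,0,0],[0,0,0,-0.14,0.63,0,0],[0,0,0,-0.14,0.63,0,0],[0,0,0,-0.14,0.6,0,0],[0,0,0,0,0,-0.2,0],[0,0,0,0,0,-0.17,0],[0,0,0,0,0,0,0]]]'

```text
t: 12.52
tcp_pos: [0.5341, 0.0022, 0.0759]
tool_rot: [0.997, -0.071, -0.001, 0.0]
force: [-1.1, 0.1, 0.8]
grip_width: 0.0008
gripper_force: 0.0
```

>>> apply_moves --commands '[[[0,0,0,0.1,-0.01,0,0],[0,0,0,0,0,0,0]]]'

```text
t: 12.78
tcp_pos: [0.5375, 0.0024, 0.0766]
tool_rot: [0.998, -0.07, -0.0, 0.0]
force: [-0.5, -0.5, 1.5]
grip_width: 0.0007
gripper_force: 0.2
```

>>> apply_moves --commands '[[[0,0,0,0.06,-0.008,0,0],[0,0,0,0,0,0,0]]]'

```text
t: 13.02
tcp_pos: [0.5379, 0.0025, 0.0765]
tool_rot: [0.998, -0.07, -0.001, 0.0]
force: [-3.5, 0.2, 2.5]
grip_width: 0.0002
gripper_force: 1.7
```

>>> apply_moves --commands '[[[0,0,0,0.06,-0.008,0,0],[0,0,0,0,0,0,0]]]'

```text
t: 13.28
tcp_pos: [0.5413, 0.0026, 0.0767]
tool_rot: [0.998, -0.07, 0.0, -0.0]
force: [-1.6, -1.4, 2.1]
grip_width: 0.0005
gripper_force: 1.3
```

>>> apply_moves --commands '[[[0,0,0,0.06,-0.008,0.02,0],[0,0,0,0,0,0,0]]]'

```text
t: 13.52
tcp_pos: [0.5442, 0.0023, 0.0774]
tool_rot: [0.998, -0.07, 0.001, -0.0]
force: [-0.5, -0.4, 0.8]
grip_width: 0.0003
gripper_force: 0.4
```

>>> apply_moves --commands '[[[0,0,0,0.06,-0.008,0.025,0],[0,0,0,0,0,0,0]]]'

```text
t: 13.78
tcp_pos: [0.5459, 0.0024, 0.0782]
tool_rot: [0.998, -0.07, 0.001, -0.0]
force: [0.4, 0.4, -0.2]
grip_width: 0.0001
gripper_force: 0.0
```

>>> apply_moves --commands '[[[0,0,0,0.03,-0.004,0.02,0],[0,0,0,0,0,0,0]]]'

```text
t: 14.02
tcp_pos: [0.5462, 0.0021, 0.0788]
tool_rot: [0.998, -0.07, 0.001, -0.0]
force: [0.0, -0.1, 0.3]
grip_width: 0.0004
gripper_force: 0.0
```

>>> apply_moves --commands '[[[0,0,0,0,0,0.33,0],[0,0,0,0.41,0.31,0,0],[0,0,0,0.41,0.31,0,0],[0,0,0,0.41,0.31,0,0],[0,0,0,0,0,-0.2,0],[0,0,0,0,0,-0.21,0],[0,0,0,0,0,0,0]]]'

```text
t: 14.9
tcp_pos: [0.5817, 0.0293, 0.0753]
tool_rot: [0.998, -0.07, -0.001, 0.0]
force: [0.6, -0.5, 0.2]
grip_width: 0.0005
gripper_force: 0.0
```

>>> apply_moves --commands '[[[0,0,0,-0.1,0.013,0,0],[0,0,0,0,0,0,0]]]'

```text
t: 15.15
tcp_pos: [0.58, 0.0296, 0.0765]
tool_rot: [0.998, -0.07, 0.001, 0.0]
force: [2.2, -0.8, -0.4]
grip_width: 0.0002
gripper_force: 1.0
```

>>> apply_moves --commands '[[[0,0,0,-0.06,0.008,0,0],[0,0,0,0,0,0,0]]]'

```text
t: 15.4
tcp_pos: [0.5784, 0.03, 0.0768]
tool_rot: [0.998, -0.07, 0.001, 0.0]
force: [2.3, -2.0, 0.6]
grip_width: 0.0005
gripper_force: 1.2
```

>>> apply_moves --commands '[[[0,0,0,-0.06,0.008,0.005,0],[0,0,0,0,0,0,0]]]'

```text
t: 15.65
tcp_pos: [0.5753, 0.0312, 0.0764]
tool_rot: [0.998, -0.07, -0.0, -0.0]
force: [0.8, -0.5, 0.6]
grip_width: 0.0007
gripper_force: 0.6
```

>>> apply_moves --commands '[[[0,0,0,-0.06,0.008,0.02,0],[0,0,0,0,0,0,0]]]'

```text
t: 15.9
tcp_pos: [0.5728, 0.0316, 0.0766]
tool_rot: [0.998, -0.07, -0.001, -0.0]
force: [0.4, 0.1, 0.5]
grip_width: 0.0002
gripper_force: 0.5
```

>>> apply_moves --commands '[[[0,0,0,-0.06,0.008,0.025,0],[0,0,0,0,0,0,0]]]'

```text
t: 16.15
tcp_pos: [0.5713, 0.0317, 0.0775]
tool_rot: [0.998, -0.07, -0.001, -0.0]
force: [-1.4, 0.4, 1.2]
grip_width: 0.0008
gripper_force: 0.5
```

>>> apply_moves --commands '[[[0,0,0,-0.03,0.004,0.025,0],[0,0,0,0,0,0,0]]]'

```text
t: 16.4
tcp_pos: [0.5708, 0.0314, 0.0784]
tool_rot: [0.998, -0.07, -0.001, 0.0]
force: [-0.8, 1.1, 1.0]
grip_width: 0.0002
gripper_force: 0.7
```

>>> apply_moves --commands '[[[0,0,0,0,0,0.3,0],[0,0,0,0.2,-0.026,0,0],[0,0,0,0.2,-0.026,0,0],[0,0,0,0,0,-0.18,0],[0,0,0,0,0,-0.195,0],[0,0,0,0,0,0,0]]]'

```text
t: 17.15
tcp_pos: [0.5825, 0.0298, 0.0752]
tool_rot: [0.998, -0.07, -0.001, 0.0]
force: [-0.4, -0.1, -0.4]
grip_width: 0.0006
gripper_force: 0.0
```

>>> apply_moves --commands '[[[0,0,0,-0.1,0.013,0,0],[0,0,0,0,0,0,0]]]'

```text
t: 17.4
tcp_pos: [0.5812, 0.0301, 0.0765]
tool_rot: [0.998, -0.07, 0.001, -0.0]
force: [2.2, -0.0, -1.9]
grip_width: 0.0006
gripper_force: 1.0
```

>>> apply_moves --commands '[[[0,0,0,-0.06,0.008,0,0],[0,0,0,0,0,0,0]]]'

```text
t: 17.65
tcp_pos: [0.5797, 0.0303, 0.0769]
tool_rot: [0.998, -0.07, 0.001, -0.0]
force: [2.5, -0.8, 0.4]
grip_width: 0.0003
gripper_force: 1.4
```

>>> apply_moves --commands '[[[0,0,0,-0.06,0.008,0,0],[0,0,0,-0.06,0.008,0.01,0],[0,0,0,0,0,0,0]]]'

```text
t: 18.02
tcp_pos: [0.5734, 0.0312, 0.0762]
tool_rot: [0.998, -0.07, -0.002, -0.0]
force: [1.1, -0.0, 2.5]
grip_width: 0.0002
gripper_force: 1.1
```

>>> apply_moves --commands '[[[0,0,0,-0.06,0.008,0.02,0],[0,0,0,0,0,0,0]]]'

```text
t: 18.27
tcp_pos: [0.5722, 0.0314, 0.0769]
tool_rot: [0.998, -0.07, -0.001, -0.0]
force: [0.5, 1.2, 1.4]
grip_width: 0.0006
gripper_force: 0.8
```

>>> apply_moves --commands '[[[0,0,0,-0.06,0.008,0.025,0],[0,0,0,0,0,0,0]]]'

```text
t: 18.52
tcp_pos: [0.5705, 0.0316, 0.0777]
tool_rot: [0.998, -0.07, -0.001, -0.0]
force: [-1.0, 0.2, 2.2]
grip_width: 0.0006
gripper_force: 1.0
```

>>> apply_moves --commands '[[[0,0,0,0,0,0.3,0],[0,0,0,0.12,-0.5,0,0],[0,0,0,0.03,-0.55,0,0],[0,0,0,0,-0.55,0,0],[0,0,0,0,-0.55,0,0],[0,0,0,0,0,-0.17,0],[0,0,0,0,0,-0.17,0],[0,0,0,0,0,0,0]]]'

```text
t: 19.52
tcp_pos: [0.5753, -0.0319, 0.0759]
tool_rot: [0.998, -0.069, -0.001, -0.0]
force: [-0.2, -0.3, -1.0]
grip_width: 0.0004
gripper_force: 0.0
```

>>> apply_moves --commands '[[[0,0,0,-0.1,0.013,0,0],[0,0,0,0,0,0,0]]]'

```text
t: 19.77
tcp_pos: [0.5728, -0.0322, 0.0768]
tool_rot: [0.998, -0.069, 0.0, -0.0]
force: [-1.0, -0.4, -0.0]
grip_width: 0.0004
gripper_force: 0.0
```

>>> apply_moves --commands '[[[0,0,0,-0.06,0.008,0,0],[0,0,0,0,0,0,0]]]'

```text
t: 20.02
tcp_pos: [0.5722, -0.0323, 0.077]
tool_rot: [0.998, -0.07, 0.001, -0.0]
force: [2.4, -0.3, -0.5]
grip_width: 0.0008
gripper_force: 1.0
```

>>> apply_moves --commands '[[[0,0,0,-0.06,0.008,-0.01,0],[0,0,0,-0.06,0.008,0,0],[0,0,0,0,0,0,0]]]'

```text
t: 20.4
tcp_pos: [0.5675, -0.0321, 0.0767]
tool_rot: [0.998, -0.07, 0.0, 0.0]
force: [1.7, -0.3, 1.4]
grip_width: 0.0002
gripper_force: 1.0
```

>>> apply_moves --commands '[[[0,0,0,-0.06,0.008,0.01,0],[0,0,0,0,0,0,0]]]'

```text
t: 20.65
tcp_pos: [0.564, -0.0318, 0.0762]
tool_rot: [0.998, -0.07, -0.002, 0.0]
force: [0.2, 0.5, 0.8]
grip_width: 0.0005
gripper_force: 0.9
```

>>> apply_moves --commands '[[[0,0,0,-0.06,0.008,0.025,0],[0,0,0,0,0,0,0]]]'

```text
t: 20.9
tcp_pos: [0.5626, -0.0316, 0.0771]
tool_rot: [0.998, -0.07, -0.001, 0.0]
force: [-0.8, 0.6, 1.5]
grip_width: 0.0006
gripper_force: 0.6
```

>>> apply_moves --commands '[[[0,0,0,-0.05,0.006,0.025,0],[0,0,0,0,0,0,0]]]'

```text
t: 21.15
tcp_pos: [0.5615, -0.0313, 0.0779]
tool_rot: [0.998, -0.07, -0.001, -0.0]
force: [-0.6, -0.7, 1.5]
grip_width: 0.0005
gripper_force: 0.5
```

Second click of the right wheel.

>>> apply_moves --commands '[[[0,0,0,0,0,0.3,0],[0,0,0,0.2,-0.026,0,0],[0,0,0,0.22,-0.03,0,0],[0,0,0,0,0,-0.17,0],[0,0,0,0,0,-0.18,0],[0,0,0,0,0,0,0]]]'

```text
t: 21.9
tcp_pos: [0.5741, -0.0329, 0.0757]
tool_rot: [0.998, -0.07, -0.001, 0.0]
force: [-1.1, 0.8, 0.4]
grip_width: 0.0005
gripper_force: 0.0
```

>>> apply_moves --commands '[[[0,0,0,-0.1,0.013,0,0],[0,0,0,0,0,0,0]]]'

```text
t: 22.15
tcp_pos: [0.5723, -0.0327, 0.0769]
tool_rot: [0.998, -0.07, 0.001, -0.0]
force: [1.2, 0.8, -0.4]
grip_width: 0.0007
gripper_force: 0.4
```

>>> apply_moves --commands '[[[0,0,0,-0.06,0.008,0,0],[0,0,0,0,0,0,0]]]'

```text
t: 22.4
tcp_pos: [0.5714, -0.0325, 0.0772]
tool_rot: [0.998, -0.07, 0.001, -0.0]
force: [3.4, 0.1, -0.2]
grip_width: 0.0002
gripper_force: 1.4
```

>>> apply_moves --commands '[[[0,0,0,-0.06,0.008,-0.01,0],[0,0,0,-0.06,0.008,0,0],[0,0,0,0,0,0,0]]]'

```text
t: 22.78
tcp_pos: [0.5653, -0.0317, 0.0762]
tool_rot: [0.998, -0.07, -0.001, -0.0]
force: [1.6, -0.0, 0.4]
grip_width: 0.0003
gripper_force: 0.5
```

>>> apply_moves --commands '[[[0,0,0,-0.06,0.008,0.01,0],[0,0,0,0,0,0,0]]]'

```text
t: 23.02
tcp_pos: [0.5637, -0.0315, 0.0764]
tool_rot: [0.998, -0.07, -0.001, -0.0]
force: [0.7, -0.5, 2.0]
grip_width: 0.0003
gripper_force: 1.0
```

>>> apply_moves --commands '[[[0,0,0,-0.06,0.008,0.025,0],[0,0,0,0,0,0,0]]]'

```text
t: 23.28
tcp_pos: [0.5621, -0.0313, 0.0773]
tool_rot: [0.998, -0.07, -0.001, -0.0]
force: [0.2, 0.1, 2.3]
grip_width: 0.0005
gripper_force: 1.0
```

>>> apply_moves --commands '[[[0,0,0,-0.03,0.004,0.02,0],[0,0,0,0,0,0,0]]]'

```text
t: 23.52
tcp_pos: [0.5612, -0.0311, 0.0778]
tool_rot: [0.998, -0.07, -0.001, -0.0]
force: [-0.4, -0.0, 0.7]
grip_width: -0.0001
gripper_force: 0.8
```

>>> apply_moves --commands '[[[0,0,0,0,0,0.35,0],[0,0,0,-0.18,-0.57,0,0],[0,0,0,-0.18,-0.57,0,0],[0,0,0,-0.19,-0.57,0,0],[0,0,0,0,0,0,0]]]'

```text
t: 24.15
tcp_pos: [0.5445, -0.0858, 0.0884]
tool_rot: [0.997, -0.072, -0.0, 0.001]
force: [1.0, 1.2, -0.1]
grip_width: 0.0006
gripper_force: 0.0
```

```bash
python3 - <<'E'
from h import *
s=bot.observe();m=bot.camera_model("wrist");print(s["t"],s["tcp_pos"],s["force"])
im=bot.camera("wrist")[:,:,::-1];cv2.imwrite("pics/raw_w7.png",im)
print(proj(m,(.561,.032,.113),True),proj(m,(.54,-.117,.116),True))
c=im[170:330,140:500]
cv2.imwrite("pics/w7.png",np.clip(cv2.resize(c,None,fx=2.2,fy=2.2,interpolation=cv2.INTER_CUBIC)*1.5,0,255).astype(np.uint8))
E
```

```text
24.15 [ 0.54453663 -0.08577134  0.08837269] [ 1.01668719  1.19537779 -0.08766137]
(np.float64(114.66796309118601), np.float64(291.5591897499107)) (np.float64(377.687418310977), np.float64(297.47446416107886))
```

View pics/w7.png

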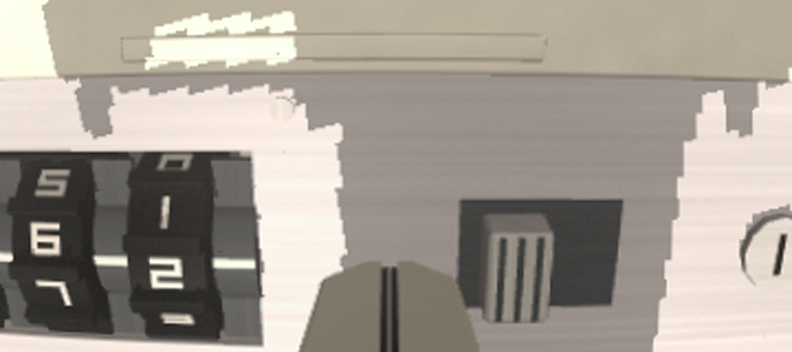

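The right wheel reads 2 (crop (165,272)) on the index line. The middle wheel sits between 6 (45,238) and 7 (50,292), so it has not clicked through. The catch is at (518,268), still locked. I check the left wheel numerically.

```bash
python3 - <<'E'
from h import *
g=cv2.cvtColor(cv2.imread("pics/raw_w7.png"),cv2.COLOR_BGR2GRAY)
r=g[230:335,60:260]
n,l,st,c=cv2.connectedComponentsWithStats((r>70).astype(np.uint8))
for i in range(1,n):
    if 12<st[i,4]<400: print("u%.0f v%.0f w%d h%d a%d"%(c[i,0]+60,c[i,1]+230,*st[i,2:]))
E
```

```text
u121 v242 w15 h6 a51
u219 v242 w15 h7 a62
u164 v253 w16 h12 a114
u114 v264 w13 h14 a127
u215 v266 w4 h15 a48
u160 v278 w14 h15 a156
u114 v289 w14 h14 a91
u140 v286 w12 h5 a58
u190 v288 w16 h6 a78
u215 v293 w16 h15 a168
u246 v289 w21 h6 a116
u166 v301 w17 h12 a67
u123 v309 w14 h6 a52
u253 v310 w2 h10 a13
u220 v314 w15 h6 a61
```

The left wheel sits home (numerals aligned with the right wheel). The middle one is exactly half-way, so I push its rib on.

>>> apply_moves --commands '[[[0,0,0,-0.02,0.59,0,0],[0,0,0,-0.02,0.59,0,0],[0,0,0,-0.02,0.59,0,0],[0,0,0,-0.02,0.59,0,0],[0,0,0,-0.02,0.55,0,0],[0,0,0,0,0,-0.15,0],[0,0,0,0,0,-0.19,0],[0,0,0,0,0,0,0]]]'

```text
t: 25.2
tcp_pos: [0.542, 0.0034, 0.0776]
tool_rot: [0.997, -0.071, -0.001, 0.0]
force: [0.4, -0.8, 0.8]
grip_width: 0.0004
gripper_force: 0.0
```

>>> apply_moves --commands '[[[0,0,0,0.1,-0.013,0,0],[0,0,0,0,0,0,0]]]'

```text
t: 25.45
tcp_pos: [0.5461, 0.0038, 0.0784]
tool_rot: [0.998, -0.07, 0.0, 0.0]
force: [-0.8, -0.1, 0.1]
grip_width: 0.0001
gripper_force: 0.0
```

>>> apply_moves --commands '[[[0,0,0,0.06,-0.008,0.01,0],[0,0,0,0,0,0,0]]]'

```text
t: 25.7
tcp_pos: [0.5482, 0.0039, 0.0789]
tool_rot: [0.998, -0.07, 0.001, -0.0]
force: [0.8, -0.9, 1.7]
grip_width: 0.0006
gripper_force: 0.9
```

>>> apply_moves --commands '[[[0,0,0,0.06,-0.008,0.01,0],[0,0,0,0,0,0,0]]]'

```text
t: 25.95
tcp_pos: [0.5499, 0.0037, 0.0793]
tool_rot: [0.998, -0.07, 0.001, -0.0]
force: [0.9, -0.1, 2.8]
grip_width: 0.0006
gripper_force: 1.4
```

>>> apply_moves --commands '[[[0,0,0,0,0,0.3,0],[0,0,0,-0.035,-0.58,0,0],[0,0,0,-0.035,-0.58,0,0],[0,0,0,-0.035,-0.58,0,0],[0,0,0,-0.035,-0.58,0,0],[0,0,0,-0.035,-0.58,0,0],[0,0,0,0,0,0,0]]]'

```text
t: 26.82
tcp_pos: [0.5436, -0.0857, 0.0878]
tool_rot: [0.997, -0.072, -0.0, 0.0]
force: [0.3, 1.1, 0.9]
grip_width: 0.0005
gripper_force: 0.0
```

```bash
cat > chk.py <<'E'
from h import *
import sys
s=bot.observe();print(s["tcp_pos"],s["t"],s["force"])
im=bot.camera("wrist")[:,:,::-1];cv2.imwrite("pics/raw_%s.png"%sys.argv[1],im)
g=cv2.cvtColor(im,cv2.COLOR_BGR2GRAY)
r=g[230:335,60:260]
n,l,st,c=cv2.connectedComponentsWithStats((r>70).astype(np.uint8))
for i in range(1,n):
    if 12<st[i,4]<400: print("u%.0f v%.0f w%d h%d a%d"%(c[i,0]+60,c[i,1]+230,*st[i,2:]))
E
python3 chk.py w8
```

```text
[ 0.54360352 -0.08570474  0.08783998] 26.825 [0.26421309 1.11144791 0.93465769]
u120 v241 w15 h6 a51
u167 v241 w15 h6 a56
u239 v244 w5 h4 a15
u113 v262 w14 h14 a133
u160 v264 w14 h15 a157
u214 v265 w4 h15 a49
u113 v288 w14 h14 a91
u139 v285 w13 h5 a59
u162 v288 w16 h14 a90
u189 v287 w16 h6 a81
u215 v292 w16 h15 a170
u246 v288 w20 h6 a117
u122 v308 w14 h5 a50
u168 v311 w15 h5 a63
u219 v313 w15 h5 a60
```

The middle wheel is home on 7 (numeral at v 288, in line with the index). Now the catch: lower beside its left face and push right.

>>> apply_moves --commands '[[[0,0,0,0,0,-0.35,0],[0,0,0,0,0,-0.35,0],[0,0,0,0,0,0,0]]]'

```text
t: 27.25
tcp_pos: [0.5429, -0.0823, 0.0655]
tool_rot: [0.998, -0.069, -0.002, -0.0]
force: [-0.2, -0.1, 0.9]
grip_width: 0.0004
gripper_force: 0.0
```

>>> apply_moves --commands '[[[0,0,0,-0.013,-0.1,-0.04,0],[0,0,0,-0.01,-0.07,0,0],[0,0,0,0,0,0,0]]]'

```text
t: 27.62
tcp_pos: [0.5434, -0.0887, 0.0659]
tool_rot: [0.998, -0.07, 0.0, 0.0]
force: [0.4, -1.1, -0.1]
grip_width: 0.0003
gripper_force: 0.0
```

>>> apply_moves --commands '[[[0,0,0,-0.01,-0.07,0,0],[0,0,0,0,0,0,0]]]'

```text
t: 27.88
tcp_pos: [0.543, -0.0906, 0.0658]
tool_rot: [0.998, -0.07, 0.0, 0.0]
force: [-0.1, -0.2, -0.8]
grip_width: 0.0002
gripper_force: 0.0
```

>>> apply_moves --commands '[[[0,0,0,-0.01,-0.07,0,0],[0,0,0,0,0,0,0]]]'

```text
t: 28.12
tcp_pos: [0.5426, -0.0928, 0.0657]
tool_rot: [0.998, -0.07, 0.0, 0.0]
force: [0.6, 0.7, -0.1]
grip_width: 0.0004
gripper_force: 0.0
```

>>> apply_moves --commands '[[[0,0,0,-0.01,-0.07,0,0],[0,0,0,0,0,0,0]]]'

```text
t: 28.38
tcp_pos: [0.5425, -0.0939, 0.0657]
tool_rot: [0.998, -0.07, 0.0, -0.0]
force: [-0.1, 1.6, 0.1]
grip_width: 0.0005
gripper_force: 0.8
```

>>> apply_moves --commands '[[[0,0,0,-0.01,-0.07,0,0],[0,0,0,0,0,0,0]]]'

```text
t: 28.62
tcp_pos: [0.5422, -0.0957, 0.0657]
tool_rot: [0.998, -0.07, 0.0, -0.001]
force: [0.3, 3.8, 1.0]
grip_width: 0.0007
gripper_force: 1.7
```

>>> apply_moves --commands '[[[0,0,0,-0.01,-0.07,0,0],[0,0,0,0,0,0,0]]]'

```text
t: 28.88
tcp_pos: [0.5417, -0.0988, 0.0657]
tool_rot: [0.998, -0.07, -0.0, -0.0]
force: [0.3, 3.7, 0.6]
grip_width: 0.0003
gripper_force: 1.6
```

>>> apply_moves --commands '[[[0,0,0,-0.01,-0.07,0,0],[0,0,0,0,0,0,0]]]'

```text
t: 29.12
tcp_pos: [0.5414, -0.1013, 0.0657]
tool_rot: [0.998, -0.07, 0.0, 0.0]
force: [0.2, 2.4, 0.5]
grip_width: 0.0002
gripper_force: 1.4
```

>>> apply_moves --commands '[[[0,0,0,-0.01,-0.07,0,0],[0,0,0,-0.01,-0.06,0,0],[0,0,0,0,0,0,0]]]'

```text
t: 29.5
tcp_pos: [0.5408, -0.1052, 0.0657]
tool_rot: [0.998, -0.07, 0.0, 0.0]
force: [0.1, 3.0, 0.4]
grip_width: 0.0003
gripper_force: 1.4
```

>>> apply_moves --commands '[[[0,0,0,-0.01,-0.07,0,0],[0,0,0,0,0,0,0]]]'

```text
t: 29.75
tcp_pos: [0.5404, -0.1077, 0.0657]
tool_rot: [0.998, -0.07, -0.0, 0.0]
force: [-0.3, 1.1, 0.0]
grip_width: 0.0008
gripper_force: 0.9
```

>>> apply_moves --commands '[[[0,0,0,-0.004,-0.03,0,0],[0,0,0,0,0,0,0]]]'

```text
t: 30.0
tcp_pos: [0.5404, -0.1081, 0.0657]
tool_rot: [0.998, -0.07, 0.0, 0.0]
force: [0.7, 1.4, -0.6]
grip_width: 0.0006
gripper_force: 1.0
```

>>> apply_moves --commands '[[[0,0,0,-0.004,-0.03,0,0],[0,0,0,0,0,0,0]]]'

```text
t: 30.25
tcp_pos: [0.5403, -0.1087, 0.0657]
tool_rot: [0.998, -0.07, 0.0, -0.0]
force: [-0.1, 3.3, 0.1]
grip_width: 0.0007
gripper_force: 1.2
```

>>> apply_moves --commands '[[[0,0,0,-0.004,-0.03,0,0],[0,0,0,0,0,0,0]]]'

```text
t: 30.5
tcp_pos: [0.5402, -0.1087, 0.0657]
tool_rot: [0.998, -0.07, -0.0, -0.001]
force: [0.5, 4.4, 0.2]
grip_width: 0.0009
gripper_force: 2.2
```

The catch has reached its stop. Back off and withdraw.

>>> apply_moves --commands '[[[0,0,0,0.02,0.15,0,0],[0,0,0,0,0,0.4,0],[0,0,0,0,0,0.8,0],[0,0,0,0,0,0.8,0],[0,0,0,0,0,0.8,0],[0,0,0,-0.6,0,0.8,0],[0,0,0,-0.8,0,0.5,0],[0,0,0,-0.8,0,0,0],[0,0,0,-0.4,0,0,0],[0,0,0,0,0,0,0],[0,0,0,0,0,0,0]]]'

```text
t: 31.88
tcp_pos: [0.4638, -0.1052, 0.1888]
tool_rot: [0.998, -0.07, 0.001, 0.0]
force: [-1.4, -0.3, 0.1]
grip_width: 0.0004
gripper_force: 0.0
```

```bash
python3 - <<'E'
from h import *
s=bot.observe();print(s["t"],s["tcp_pos"],s["force"])
mw=bot.camera_model("wrist");im=bot.camera("wrist")[:,:,::-1];cv2.imwrite("pics/raw_w9.png",im)
sc=bot.camera("scene")[:,:,::-1];cv2.imwrite("pics/raw_s9.png",sc);old=cv2.imread("pics/scene.png")
# lid front edge shut vs up, expected in the scene view
m=bot.camera_model("scene");th,t=-.135,np.array([.6158+.002,-.0839+.001])
for y in(.1,0.,-.1): print("shut",np.round(proj(m,b2w(th,t,(-.025,y,.1)))),"up",np.round(proj(m,b2w(th,t,(-.02,y,.143)))))
g=cv2.cvtColor(sc,cv2.COLOR_BGR2GRAY).astype(int);o=cv2.cvtColor(old,cv2.COLOR_BGR2GRAY).astype(int)
for y in(.1,.03,-.04,-.1):
    row=[]
    for z in np.arange(.1,.161,.01):
        u,v=proj(m,b2w(th,t,(-.025,y,z)));u,v=int(u),int(v);row.append((int(g[v-1:v+2,u-1:u+2].mean()),int(o[v-1:v+2,u-1:u+2].mean())))
    print(y,row)
# numerals + catch in wrist view
G=cv2.cvtColor(im,cv2.COLOR_BGR2GRAY)
for n,p in dict(l=(-.072,.105,.113),m=(-.072,.073,.113),r=(-.072,.041,.113)).items():
    print(n,np.round(proj(mw,b2w(th,t,p),True)))
print("catch shut/open",proj(mw,b2w(th,t,(-.072,-.045,.1158)),True),proj(mw,b2w(th,t,(-.072,-.06,.1158)),True))
u,v=map(int,proj(mw,b2w(th,t,(-.072,-.052,.1158)),True));print(G[v,u-45:u+45])
E
```

```text
31.875 [ 0.46375968 -0.10522858  0.18879137] [-1.36469151 -0.26574724  0.12887953]
shut [308. 235.] up [306. 223.]
shut [290. 202.] up [287. 190.]
shut [274. 173.] up [270. 160.]
0.1 [(129, 121), (127, 115), (118, 114), (113, 113), (115, 113), (115, 112), (89, 88)]
0.03 [(130, 122), (125, 113), (112, 110), (109, 113), (98, 114), (76, 113), (74, 113)]
-0.04 [(93, 124), (91, 116), (85, 115), (78, 115), (75, 114), (75, 113), (74, 112)]
-0.1 [(92, 128), (93, 121), (94, 117), (83, 106), (75, 113), (127, 97), (136, 92)]
l [133. 150.]
m [168. 147.]
r [207. 144.]
catch shut/open (np.float64(319.74880225691504), np.float64(140.38263463784682)) (np.float64(340.213460075204), np.float64(140.4200708993418))
[131 131 104  86  86  85  86  86  87  86  88  86  86  86  85  80  62  42
  42  41  41  42  40  40  41  40  40  40  40  39  39  41  40  41  39  40
  39  39  40  39  40  40  41  53  72  84  76  51  46  74  87  86  76  44
  43  73  83  84  83  58  40  65  83  83  72  40  39  39  37  39  69  82
  84  85  85  85  86  85  85  85  85  85  85  86  86  85  86  86  85  85]
```

The catch sits fully right (centre u≈339.5, predicted 340 for open). Now I check the lid edge and wheels numerically.

```bash
python3 - <<'E'
from h import *
mw=bot.camera_model("wrist");g=cv2.cvtColor(cv2.imread("pics/raw_w9.png"),cv2.COLOR_BGR2GRAY)
th,t=-.135,np.array([.6178,-.0829])
for y in (.08,-.05,-.1):
    a=proj(mw,b2w(th,t,(-.025,y,.1)),True);b=proj(mw,b2w(th,t,(-.022,y,.143)),True)
    print(y,np.round(a),np.round(b),g[int(b[1])-15:int(a[1])+8,int(a[0])])
r=g[100:200,110:240];n,l,st,c=cv2.connectedComponentsWithStats((r>75).astype(np.uint8))
for i in range(1,n):
    if 8<st[i,4]<300: print("u%.0f v%.0f w%d h%d a%d"%(c[i,0]+110,c[i,1]+100,*st[i,2:]))
E
```

```text
0.08 [165.  90.] [142.  80.] [144 144 145 144 142 134 108  93 101 101 102 101 102 102 102 101 102 101
 102 102 102 101 101 102 121 133 133 131 131 131 133 131]
-0.05 [326.  80.] [328.  67.] [104 104 103  99  98 107 106 106 107  96  82  65  69 100 100  99  99 100
 100 102 100 100 100 101 101 100 101 101 101 102  98  88  87  87  89  89
  88]
-0.1 [390.  82.] [403.  69.] [104 104 104 104 104 104 105 105 102  92  76  59  68  99  98  99  99  99
  99  98  98  99  99  98  99  98  99  98  98  97  94  90  88  88  89]
u206 v124 w3 h8 a15
u168 v127 w11 h9 a54
u134 v130 w10 h8 a45
u205 v143 w10 h11 a76
u168 v144 w10 h11 a45
u227 v142 w14 h5 a54
u132 v147 w9 h10 a47
u187 v144 w11 h5 a37
u151 v146 w10 h4 a37
u207 v161 w12 h9 a70
u169 v163 w12 h9 a75
u135 v165 w11 h8 a58
```

The lid's front face shows as a raised band from v≈63 to 84, matching the "up" prediction. All three numerals lie on the index lines, so I hand the job in.

```bash
python3 -c "
from bench import bot
print(bot.finish_job())"
```

```text
the job is handed in; nothing more can be done
None
```

I set the wheels to 4-7-2, slid the catch to its stop, the lid came up, and I took the hand away and handed the job in at about 32 s. My own image checks agree, except that I never saw the left wheel's 4 directly (I counted its clicks, and the catch released), and the hand-in returned no verdict.

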